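# Line up the dressing supplies by height

### The job

Stand the dropper bottle, the pill bottle, the gauze roll and the ointment jar upright on the ring marks of the aluminium tray, one centred on each mark, in order of height: the tallest on the mark next to the tray's tall end plate, stepping down to the shortest next to the low end plate. Leave the specimen cup and the ink stamp where they stand.

Things in the scene. Friction and masses are not known exactly. Their poses are not given: they have to be found in the camera images.
- dropper_bottle: Small brown glass bottle with a black dropper cap, 102 mm tall (the tallest supply); body 32 mm in diameter, straight up to about 60 mm, then a narrower neck and rubber bulb; about 0.07 kg. Origin: centre of the underside, z up.
- pill_bottle: White round plastic bottle with a paper label and a ribbed white screw cap, 82 mm tall (second tallest); body 40 mm in diameter, straight up to 55 mm, then a shoulder and a cap 33 mm in diameter; about 0.06 kg. Origin: centre of the underside, z up.
- gauze_roll: White wrapped gauze roll standing on end, a plain cylinder 62 mm tall (third), 37 mm in diameter; about 0.04 kg. Origin: centre of the underside, z up.
- ointment_jar: Squat amber jar with a grey screw lid, 42 mm tall (the shortest), 43 mm in diameter, lid (upper 15 mm) 44 mm; about 0.07 kg. Origin: centre of the underside, z up.
- tray: Fixed aluminium tray, 390 mm along y, from x = -46 to +59 mm, base 6 mm thick, lip 10 mm high along its far edge. On its top, in a row: four dark ring marks 68 mm across, centres at x = 0, y = -127.5, -42.5, +42.5, +127.5 mm in its frame. Place and yaw (within 0.2 rad) vary. Origin: under the middle of the row, on the table; x away from the robot, y left along the row, z up.
- tall_end: Fixed upright steel end plate on the tray, 90 mm tall, 86 mm wide across the tray, 3 mm thick: it stands at one end of the row, at tray y = +180 or -180 mm (which end changes). A wall cabinet hangs 0.61 m above the table beyond x = 0.53 m: carry things low there. Origin: centre of its foot, on the tray's top face.
- low_end: Fixed upright steel end plate of the same form but 30 mm tall, at the other end of the row. Origin: centre of its foot, on the tray's top face.
- specimen_cup: Bystander, to be left alone: lidded specimen cup, yellow lid, 65 mm in diameter, 66 mm tall. Origin: centre of the underside, z up.
- ink_stamp: Bystander, to be left alone: black and red self-inking hand stamp, 34 mm (x) by 60 mm (y), 77 mm tall. Origin: centre of the underside, z up.
Mind the look-alikes: they are no part of the job. Leave any pink look-alike of the dropper_bottle alone.

How it is judged:
By the outcome, as a careful person would: the job done as asked, in the order asked, and still so for the second after the job is handed in, with the robot touching nothing.
It also fails if it takes over 88 s, if anything falls off the work surface, if the arm or the gripper's body presses on something with over 40 N, if the wrist force passes 120 N, or if a joint passes its speed limit or range.

### The arm

A 6-joint arm with a two-finger parallel gripper is mounted at the origin on a cart in front of the work surface, level with it; the furniture and walls round the work are solid. World frame = base frame: x ahead of the robot, y to its left, z up, the work surface at z = 0. Lengths are in m, angles in rad, forces in N, time in s.
With the tool pointing down it reaches from about 0.375 to 0.9 m from the base axis. Payload 3.1 kg.
Tool frame: the origin (TCP) lies midway between the tips of the shut fingers; the grasp point (between the pads) lies 19 mm behind it; z points along the fingers, y is the line along which they close (so a half turn about z gives the same grasp; the last joint's range is limited). The gripper opens to 87 mm and grips with 3 to 60 N. Pads are 19 mm wide; open, the fingers measure 117 mm over their backs; the gripper's body (75 mm by 190 mm) begins 51 mm behind the grasp point.
Start: joints at [0.926, 0.527, 1.433, -0, 1.181, -0.178], TCP at [0.281, 0.558, 0.188] pointing down, gripper open.
Joint ranges: [-3.08, 3.08], [-0.75, 2.2], [0.22, 2.44], [-1.43, 4.57], [0, 2.65], [-2.85, 2.85]. Speed limits (rad/s): [2.79, 2.79, 3.14, 3.14, 3.14, 3.14].

### API

Orientations are given as a unit quaternion [x, y, z, w].
In Python, from rig import status, imaging, order gives the robot as it stands.
- The arm moves only by the tool arm_command, never from a script. Its argument "deltas" is one flat list of numbers, 5 for each row, row after row: the opening, from -1 (shut) to 1 (fully open), so that 0 is half open, then the shift along the tool's x, y, z in m, then the turn about the tool's z in rad. In form: [gripper, tx, ty, tz, roll, gripper, tx, ty, tz, roll, ...]. A call has 1 to 12 rows; each row shifts and turns the commanded pose from where the row before left it, along the tool's axes as they then stand; what a row does not reach is not made up. A row lasts 1/8 s, in which the tool goes at most 62.5 mm and 10.7 degrees, less where a joint would pass 70% of its speed; a pose out of reach is approached as far as the arm can. A call with a gripper value outside its range is refused whole. The fingers move at their own pace and stop on an object; "newtons" is the grip in N (left out, the last holds). Time passes only in rows, so rows that do not move let the fingers close. It gives the time, the measured TCP pose, the force, the opening and the grip force at its end, in the units of the state.
- status.get_obs(): the state, without advancing time (a new reading comes with each control period).
- imaging.camera(name): name is "side" or "top"; returns (picture, depth): 384x512x3 uint8, red, green, blue; 384x512 float32, m along the optical axis (not along the pixel's ray), 0 where there is no reading.
- imaging.camera_params(name): a dict with "intrinsics" (3x3 intrinsics, pixels), "camera_from_world" (4x4, takes a point from world to camera coordinates). Camera axes: x right, y up, looking along -z (the intrinsics and any distortion apply to the point x, -y, -z); pixel columns grow to the right and rows downward; lengths in m; the calibration is good to about 2 mm. A picture is of the moment at which its call begins. camera_params takes no time and is no camera call.
- order.hand_in(): hands the job in; it is judged then, once.
The state is a dict: "time": time; "q": joint angles; "joint_velocities": joint speeds; "joint_torque": joint torques, N m; "position": TCP position; "tool_rot": TCP orientation; "ft_force": force on the tool from outside, world axes, zero at the start; "moment": the same for the moment, N m; "grip_width": finger opening in m; "grip_force": force on a finger pad.
Only numpy, scipy, OpenCV 4.12 (cv2) and the standard library are available. Lean on these libraries where they do the work, as an engineer would, in place of code of your own. Each camera call takes 0.05 s, during which the arm holds its last target. There are 200 camera calls.

## Working session

There is one attempt and no reset: what is moved stays moved. The work goes in short steps, Python scripts to look and compute and a tool call to move; the robot and the scene stay as the last step left them, time stands still between calls to the robot, and variables do not carry over. Pictures are saved under pics/ and viewed, at most 14 in all, crops included, and the job is handed in when it is done.

Besides the shell and the picture viewer there is one more tool, called after ">>>" as a command line: name --argument value ..., lists and objects as JSON in quotes. arm_command: Moves the arm, as the interface text tells. Its arguments: {"type":"object","properties":{"deltas":{"type":"array"},"newtons":{"type":"number"}},"required":["deltas"]}

```bash
mkdir -p pics; python3 - <<'E'
from rig import status, imaging
import cv2,numpy as np
o=status.get_obs()
for k,v in o.items(): print(k,np.round(v,3))
for n in("top","side"):
    p,d=imaging.camera(n); cv2.imwrite(f"pics/{n}0.png",p[...,::-1]); np.savez(f"{n}0.npz",p=p,d=d)
    c=imaging.camera_params(n); print(n,{k:np.round(v,4).tolist() for k,v in c.items()},(d==0).mean())
E
```

```text
time 0.0
q [ 0.926  0.528  1.434 -0.     1.181 -0.178]
joint_velocities [-0.001  0.001  0.    -0.     0.001 -0.002]
joint_torque [ -0.    -44.004 -17.659   0.063   0.058  -0.   ]
position [0.28  0.558 0.187]
tool_rot [ 0.231  0.973 -0.001 -0.   ]
ft_force [ 0.26  -0.729 -0.561]
moment [-0.029  0.025  0.015]
grip_force 0.0
grip_width 0.087
top {'intrinsics': [[395.6284, 0.0, 255.1349], [0.0, 395.6284, 184.8494], [0.0, 0.0, 1.0]], 'camera_from_world': [[0.028, -0.9995, 0.0112, 0.0638], [0.9876, 0.0294, 0.1543, -0.528], [-0.1546, 0.0067, 0.988, -1.038], [0.0, 0.0, 0.0, 1.0]]} 0.003962198893229167
side {'intrinsics': [[475.6145, 0.0, 264.1856], [0.0, 475.6145, 184.5998], [0.0, 0.0, 1.0]], 'camera_from_world': [[1.0, -0.0054, 0.0035, -0.5199], [-0.0004, 0.4864, 0.8737, -0.0854], [-0.0065, -0.8737, 0.4864, -1.2006], [0.0, 0.0, 0.0, 1.0]]} 0.003972371419270833
```

View pics/top0.png

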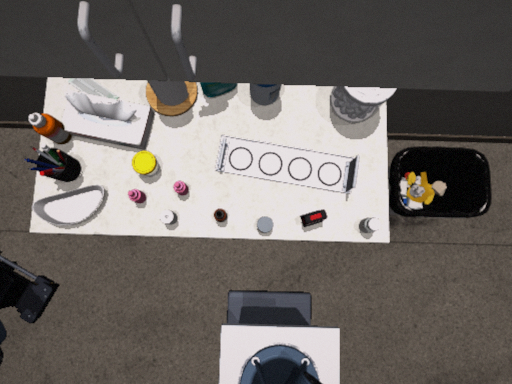

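View pics/side0.png

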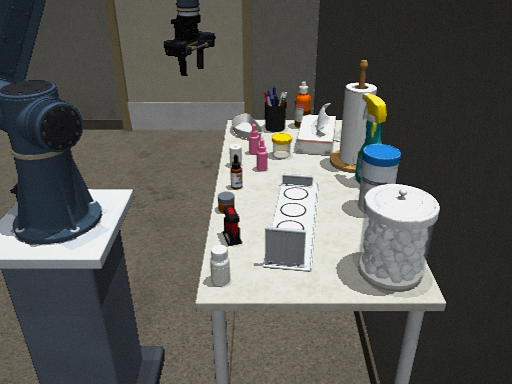

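The top view shows the dropper at (221,215), jar at (265,224), stamp at (314,217), a white bottle at (369,226) and a white roll at (168,217). The pink look-alikes are at (137,196) and (181,188), and the cup is at (145,162). The tray row runs from (240,158) to (330,173), with the tall plate at the right (-y) end, as the side view confirms.

```bash
cat > h.py <<'E'
import numpy as np,cv2
from rig import imaging,status
from scipy.optimize import least_squares
def cloud(n,d):
    c=imaging.camera_params(n);K=c["intrinsics"];T=np.linalg.inv(c["camera_from_world"])
    v,u=np.mgrid[:384,:512]
    P=np.stack([(u-K[0][2])/K[0][0]*d,-(v-K[1][2])/K[1][1]*d,-d,np.ones_like(d)],-1)@T.T
    P[d==0]=np.nan
    return P[...,:3]
def ray(n,uv,z):
    c=imaging.camera_params(n);K=c["intrinsics"];T=np.linalg.inv(c["camera_from_world"])
    uv=np.atleast_2d(uv)
    r=np.c_[(uv[:,0]-K[0][2])/K[0][0],-(uv[:,1]-K[1][2])/K[1][1],-np.ones(len(uv))]@T[:3,:3].T
    return T[:3,3]+r*((z-T[2,3])/r[:,2])[:,None]
def fit(P,c0,R,z0,z1):
    P=P[np.isfinite(P[:,0])];m=(P[:,2]>z0)&(P[:,2]<z1)&(np.hypot(*(P[:,:2]-c0).T)<.05);Q=P[m,:2]
    if len(Q)<8:return None,len(Q)
    r=least_squares(lambda c:np.hypot(*(Q-c).T)-R,c0,loss="soft_l1",f_scale=.002)
    return r.x.round(4),len(Q)
E
python3 - <<'E'
from h import *
T=np.load("top0.npz");S=np.load("side0.npz");Pt=cloud("top",T["d"]);Ps=cloud("side",S["d"])
for nm,(u,v),h,R,z0,z1,rt in [("dropper",(221,215),.102,.016,.01,.055,.007),("jar",(265,224),.042,.0215,.005,.027,.022),("pill",(369,226),.082,.020,.008,.052,.0165),("gauze",(168,217),.062,.0185,.008,.056,.0185),("cup",(145,162),.066,.0325,.01,.05,.0325),("stamp",(314,217),.077,.02,.01,.07,.02),("pink1",(137,196),.1,.016,.01,.055,.007),("pink2",(181,188),.1,.016,.01,.055,.007)]:
    c0=ray("top",(u,v),h*.6)[0,:2]
    out=[nm,c0.round(3)]
    for P in(Pt,Ps):
        Q=P.reshape(-1,3);m=(np.hypot(*(Q[:,:2]-c0).T)<.045)&(Q[:,2]>.008);zm=Q[m,2].max() if m.any() else 0
        tp=Q[m&(Q[:,2]>h-.006)][:,:2]
        out+=["|",fit(Q,c0,R,z0,z1),"zmax",round(float(zm),3),"topmid",((tp.min(0)+tp.max(0))/2).round(4) if len(tp) else None, (tp.max(0)-tp.min(0)).round(3) if len(tp) else None]
    print(*out)
# rings
for n,I,box in(("top",T["p"],(222,352,135,195)),("side",S["p"],(270,315,185,232))):
    g=cv2.cvtColor(I,cv2.COLOR_RGB2GRAY);x0,x1,y0,y1=box
    b=cv2.resize(g[y0:y1,x0:x1],None,fx=4,fy=4,interpolation=cv2.INTER_CUBIC)
    m=(b<110).astype(np.uint8)
    cs,hi=cv2.findContours(m,cv2.RETR_CCOMP,cv2.CHAIN_APPROX_NONE)
    for c in cs:
        if cv2.contourArea(c)<150:continue
        uv=c[:,0]/4.+[x0-.375,y0-.375];w=ray(n,uv,.006)
        (cx,cy),(a,bb),_=cv2.fitEllipse(w[:,:2].astype(np.float32)*1000)
        print(n,"ring",round(cx,1),round(cy,1),round(a,1),round(bb,1))
for n,P in(("top",Pt),("side",Ps)):
    Q=P.reshape(-1,3);m=(Q[:,0]>.42)&(Q[:,0]<.72)&(Q[:,1]<-.1)&(Q[:,1]>-.25)&(Q[:,2]>.05)&(Q[:,2]<.1);print(n,"tall",Q[m].mean(0).round(3),Q[m].min(0).round(3),Q[m].max(0).round(3))
a=np.vstack([cv2.resize(T["p"][180:240,120:390],(800,178),interpolation=2),cv2.resize(S["p"][110:290,200:330],(800,0) if 0 else (300,415))[:, :].copy() if 0 else cv2.copyMakeBorder(cv2.resize(S["p"][110:290,200:330],(303,420)),0,0,0,497,cv2.BORDER_CONSTANT)])
cv2.imwrite("pics/z.png",a[...,::-1])
E
```

```text
dropper [0.44  0.167] | (array([0.4418, 0.1697]), 20) zmax 0.107 topmid [0.4416 0.1694] [0.011 0.01 ] | (array([0.4424, 0.1682]), 171) zmax 0.099 topmid [0.442  0.1669] [0.003 0.003]
jar [0.421 0.049] | (array([0.4198, 0.0596]), 12) zmax 0.047 topmid [0.4216 0.0495] [0.04  0.043] | (array([0.4212, 0.0492]), 71) zmax 0.044 topmid [0.4218 0.0453] [0.041 0.046]
pill [ 0.423 -0.228] | (array([ 0.4277, -0.2332]), 64) zmax 0.086 topmid [ 0.4263 -0.2321] [0.031 0.032] | (array([ 0.4271, -0.2338]), 329) zmax 0.083 topmid [ 0.427 -0.236] [0.033 0.033]
gauze [0.432 0.311] | (array([0.4334, 0.3101]), 46) zmax 0.067 topmid [0.434  0.3096] [0.034 0.036] | (array([0.4334, 0.3093]), 121) zmax 0.062 topmid [0.4343 0.3088] [0.034 0.037]
cup [0.581 0.383] | (array([0.5811, 0.3836]), 54) zmax 0.742 topmid [0.5772 0.3788] [0.064 0.08 ] | (array([0.578 , 0.3843]), 198) zmax 0.066 topmid [0.5765 0.3762] [0.06  0.065]
stamp [ 0.443 -0.081] | (array([ 0.4411, -0.0712]), 25) zmax 0.083 topmid [ 0.4432 -0.0795] [0.038 0.058] | (array([ 0.4465, -0.0894]), 312) zmax 0.078 topmid [ 0.4427 -0.0823] [0.034 0.06 ]
pink1 [0.484 0.392] | (array([0.488 , 0.3988]), 64) zmax 0.101 topmid [0.4879 0.3989] [0.013 0.012] | (array([0.4887, 0.3976]), 132) zmax 0.096 topmid [0.488  0.3959] [0.003 0.007]
pink2 [0.509 0.277] | (array([0.5134, 0.281 ]), 45) zmax 0.105 topmid [0.5135 0.2806] [0.01 0.01] | (array([0.5146, 0.2797]), 147) zmax 0.1 topmid [0.5132 0.2763] [0.009 0.007]
top ring 569.2 -126.2 55.9 60.9
top ring 548.7 -186.1 13.6 109.2
top ring 623.6 170.5 4.6 56.6
side ring 530.2 -61.8 6.8 88.5
side ring 593.9 34.5 64.1 65.5
top tall [ 0.5   -0.194  0.079] [ 0.421 -0.248  0.051] [ 0.606 -0.1    0.1  ]
side tall [ 0.526 -0.188  0.073] [ 0.42 -0.25  0.05] [ 0.606 -0.1    0.097]
```

View pics/z.png

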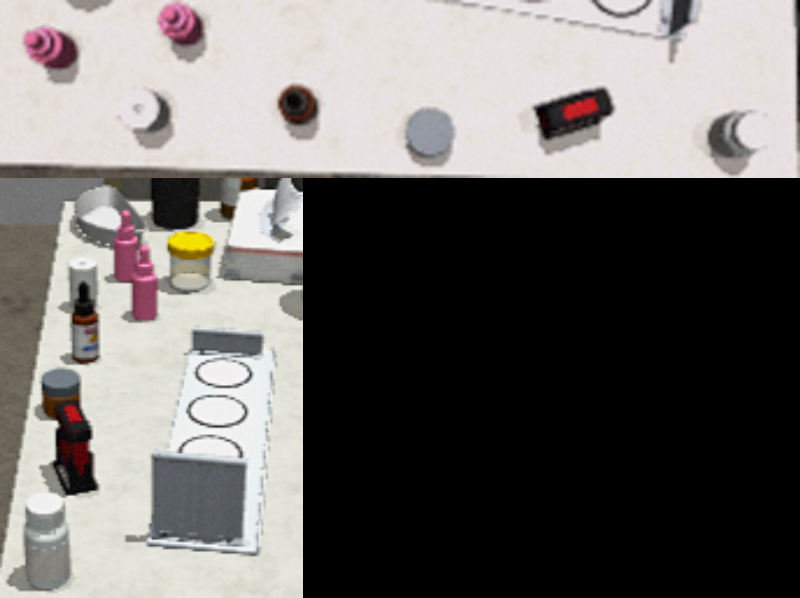

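The crop confirms the identities: dropper, jar, pill bottle and gauze are in a row along the near edge, with the stamp between jar and pill bottle. The ring lines are thin and need a local threshold.

```bash
cat >> h.py <<'E'
def rings(n,I):
    g=cv2.cvtColor(I,cv2.COLOR_RGB2GRAY)
    bh=cv2.morphologyEx(g,cv2.MORPH_BLACKHAT,np.ones((7,7)))
    v,u=np.nonzero(bh>25);W=ray(n,np.c_[u,v],.006)[:,:2];w=bh[v,u].astype(float)
    out=[]
    for (u0,v0) in {"top":((240,158),(270,163),(300,168.5),(330,173.5)),"side":((296,194),(294,210))}[n]:
        c=ray(n,(u0,v0),.006)[0,:2]
        for tol in(.012,.008,.006,.006):
            r=np.hypot(*(W-c).T);m=abs(r-.0325)<tol;Q=W[m]
            s=least_squares(lambda p:(np.hypot(*(Q-p[:2]).T)-p[2])*np.sqrt(w[m]),[*c,.033],loss="soft_l1",f_scale=.01);c=s.x[:2]
        out.append([*s.x,m.sum()])
    return np.array(out)
E
python3 - <<'E'
from h import *
C=[]
for n in("top","side"):
    r=rings(n,np.load(n+"0.npz")["p"]);print(n,r.round(4).tolist());C.append(r)
a=C[0][:,:2];t=np.array([127.5,42.5,-42.5,-127.5])/1e3
b=np.polyfit(t,a,1);print("slope",b[0],"origin",b[1],"yaw",np.arctan2(-b[0][0],b[0][1]),"res",(a-np.outer(t,b[0])-b[1]).round(4).tolist())
o=status.get_obs();from scipy.spatial.transform import Rotation as R
print(R.from_quat(o["tool_rot"]).as_matrix().round(3).tolist())
E
```

```text
top [[0.6067, 0.1228, 0.032, 173.0], [0.5946, 0.0383, 0.032, 177.0], [0.5824, -0.0457, 0.032, 175.0], [0.5703, -0.13, 0.032, 177.0]]
side [[0.6064, 0.1179, 0.0322, 91.0], [0.5941, 0.034, 0.0321, 102.0]]
slope [0.14289654 0.99114274] origin [ 0.58852457 -0.00366495] yaw -0.14318686811585285 res [[-0.0, 0.0001], [0.0, -0.0001], [-0.0, 0.0], [0.0, 0.0]]
[[-0.893, 0.449, -0.001], [0.449, 0.893, -0.002], [0.0, -0.002, -1.0]]
```

>>> arm_command --deltas '[1,0,0,0,-0.182,1,0,0,0,-0.182,1,0,0,0,-0.182,1,0,0,0,-0.182,1,-0.0105,-0.035,0,0,1,-0.0105,-0.035,0,0,1,-0.0105,-0.035,0,0,1,-0.0105,-0.035,0,0,1,-0.0105,-0.035,0,0,1,-0.0105,-0.035,0,0,1,-0.0105,-0.035,0,0,1,-0.0105,-0.035,0,0]' --newtons 15

```text
time: 1.6
position: [0.4346, 0.3086, 0.1878]
tool_rot: [-0.131, 0.991, -0.0, -0.0]
ft_force: [1.3, 0.2, 0.1]
grip_width: 0.0871
grip_force: 0.0
```

```bash
cat > go.py <<'E'
import sys;from h import *
from scipy.spatial.transform import Rotation as R
# usage: go.py x y z phi_deg -> roll, then shift in tool axes after the roll
o=status.get_obs();M=R.from_quat(o["tool_rot"]).as_matrix();p=o["position"]
x,y,z,f=map(float,sys.argv[1:5]);ph=np.arctan2(M[1,1],M[0,1]);f=np.radians(f)
d=np.array([x,y,z])-p
print("t",round(float(o["time"]),2),"pos",np.round(p,4),"phi",np.degrees(ph).round(1),"tilt",M[2].round(3),"grip",np.round(o["grip_width"],4),np.round(o["grip_force"],1),"F",np.round(o["ft_force"],1))
print("roll",round(ph-f,3),"shift",np.round([-d[0]*np.sin(f)+d[1]*np.cos(f),d[0]*np.cos(f)+d[1]*np.sin(f),-d[2]],4),"q",np.round(o["q"],2))
E
python3 go.py .4337 .3097 .016 105
```

```text
t 1.6 pos [0.4346 0.3086 0.1878] phi 105.0 tilt [ 0.001 -0.    -1.   ] grip 0.0871 0.0 F [1.3 0.2 0.1]
roll 0.0 shift [0.0006 0.0013 0.1718] q [ 0.41  0.4   1.66  0.    1.07 -1.43]
```

>>> arm_command --deltas '[1,0.0006,0.0013,0.035,0,1,0,0,0.04,0,1,0,0,0.04,0,1,0,0,0.035,0,1,0,0,0.022,0,1,0,0,0,0,-1,0,0,0,0,-1,0,0,0,0,-1,0,0,0,0,-1,0,0,0,0,-1,0,0,0,0]' --newtons 15

```text
time: 2.98
position: [0.4335, 0.3109, 0.0164]
tool_rot: [-0.131, 0.991, 0.0, 0.0]
ft_force: [1.0, -0.2, -0.0]
grip_width: 0.0447
grip_force: 0.0
```

```bash
python3 go.py .5946 .0383 .145 -8.2
```

```text
t 2.98 pos [0.4335 0.3109 0.0164] phi 105.0 tilt [-0.  0. -1.] grip 0.0447 0.0 F [ 1.  -0.2 -0. ]
roll 1.976 shift [-0.2468  0.1983 -0.1286] q [ 0.41  0.67  1.8  -0.    0.67 -1.42]
```

>>> arm_command --deltas '[-1,0,0,0,0,-1,0,0,0,0,-1,0,0,0,0,-1,0,0,-0.015,0,-1,0,0,-0.035,0,-1,0,0,-0.035,0,-1,0,0,-0.035,0,-1,0,0,-0.02,0]'

```text
time: 3.98
position: [0.4342, 0.3112, 0.159]
tool_rot: [-0.131, 0.991, 0.0, 0.002]
ft_force: [0.1, 0.3, -0.2]
grip_width: 0.0365
grip_force: 15.0
```

>>> arm_command --deltas '[-1,0,0,0,0.165,-1,0,0,0,0.165,-1,0,0,0,0.165,-1,0,0,0,0.165,-1,0,0,0,0.165,-1,0,0,0,0.165,-1,0,0,0,0.165,-1,0,0,0,0.165,-1,0,0,0,0.165,-1,0,0,0,0.165,-1,0,0,0,0.163,-1,0,0,0,0.163]'

```text
time: 5.48
position: [0.4333, 0.3108, 0.157]
tool_rot: [0.758, 0.653, 0.0, 0.0]
ft_force: [-0.2, -0.1, -1.0]
grip_width: 0.0364
grip_force: 15.0
```

```bash
python3 go.py .5946 .0383 .023 -8.2
```

```text
t 5.47 pos [0.4333 0.3108 0.157 ] phi -8.5 tilt [ 0.  0. -1.] grip 0.0364 15.0 F [-0.2 -0.1 -1. ]
roll -0.005 shift [-0.2467  0.1985  0.134 ] q [ 0.41  0.45  1.7  -0.    1.    0.56]
```

>>> arm_command --deltas '[-1,0,0,0,-0.005,-1,-0.0247,0.0198,0,0,-1,-0.0247,0.0198,0,0,-1,-0.0247,0.0198,0,0,-1,-0.0247,0.0198,0,0,-1,-0.0247,0.0198,0,0,-1,-0.0247,0.0198,0,0,-1,-0.0247,0.0198,0,0,-1,-0.0247,0.0198,0,0,-1,-0.0247,0.0198,0,0,-1,-0.0247,0.0198,0,0,-1,0,0,0,0]'

```text
time: 6.98
position: [0.597, 0.037, 0.1565]
tool_rot: [0.754, 0.657, 0.0, 0.001]
ft_force: [-0.6, 0.9, -0.0]
grip_width: 0.0367
grip_force: 15.0
```

```bash
python3 go.py .5946 .0383 .023 -8.2; python3 - <<'E'
from h import *
A=[]
for n in("top","side"):
    p,d=imaging.camera(n);P=cloud(n,d).reshape(-1,3)
    o=status.get_obs();c=np.array(o["position"])
    z0=c[2]-.016
    print(n,fit(P,c[:2],.0185,z0+.005,z0+.02))
    Q=P[(np.hypot(*(P[:,:2]-c[:2]).T)<.03)&(P[:,2]>.08)];print(Q[:,2].min().round(3),np.percentile(Q[:,2],10).round(3))
    A.append(p)
cv2.imwrite("pics/g1.png",np.hstack([cv2.resize(A[0][120:240,150:400],(500,240)),cv2.resize(A[1][90:290,200:350],(300,400))[:240]])[...,::-1])
E
```

```text
t 6.97 pos [0.597  0.037  0.1565] phi -7.9 tilt [-0.     0.002 -1.   ] grip 0.0367 15.0 F [-0.6  0.9 -0. ]
roll 0.005 shift [ 0.001  -0.0025  0.1335] q [-0.12  0.53  1.54 -0.    1.08  0.01]
top (None, 0)
0.369 0.531
side (array([0.5981, 0.0396]), 83)
0.138 0.159
```

View pics/g1.png

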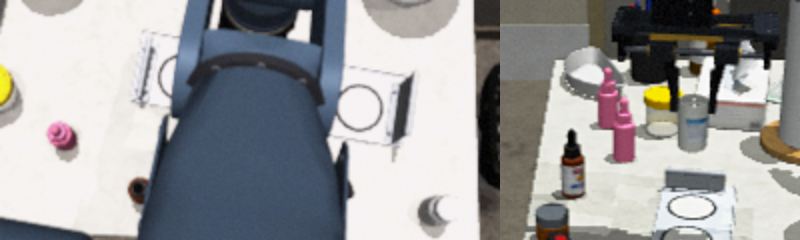

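The image shows the gauze roll held upright over the tray, hanging between the fingers; lowering it with a small correction.

>>> arm_command --deltas '[-1,-0.002,-0.0028,0.03,0,-1,0,0,0.035,0,-1,0,0,0.035,0,-1,0,0,0.022,0,-1,0,0,0.008,0,-1,0,0,0.002,0,-1,0,0,0,0]'

```text
time: 7.95
position: [0.5932, 0.0376, 0.0251]
tool_rot: [0.754, 0.657, 0.001, 0.001]
ft_force: [-0.4, 0.4, -0.3]
grip_width: 0.0364
grip_force: 15.0
```

```bash
python3 go.py .5946 .0383 .023 -8.2; python3 - <<'E'
from h import *
n="side";p,d=imaging.camera(n);P=cloud(n,d).reshape(-1,3)
print(n,fit(P,np.array([.5946,.038]),.0185,.015,.03))
E
```

```text
t 7.95 pos [0.5932 0.0376 0.0251] phi -7.9 tilt [ 0.     0.002 -1.   ] grip 0.0364 15.0 F [-0.4  0.4 -0.3]
roll 0.006 shift [0.0009 0.0013 0.0021] q [-0.12  0.71  1.64  0.    0.8   0.01]
side (array([0.5954, 0.0383]), 64)
```

>>> arm_command --deltas '[-1,0,0.001,0.001,0,-1,0,0,0.001,0,-1,0,0,0,0,0.3,0,0,0,0,0.3,0,0,0,0,0.3,0,0,0,0,0.3,0,0,-0.02,0,0.3,0,0,-0.04,0,0.3,0,0,-0.04,0,1,0,0,-0.035,0]'

```text
time: 9.25
position: [0.5936, 0.0372, 0.1587]
tool_rot: [0.754, 0.657, 0.0, 0.0]
ft_force: [-0.3, 0.1, -0.3]
grip_width: 0.061
grip_force: 0.0
```

```bash
python3 go.py .4416 .169 .037 -8.2
```

```text
t 9.25 pos [0.5936 0.0372 0.1587] phi -7.9 tilt [-0.     0.001 -1.   ] grip 0.061 0.0 F [-0.3  0.1 -0.3]
roll 0.005 shift [ 0.1087 -0.1693  0.1217] q [-0.13  0.52  1.54 -0.    1.08  0.01]
```

>>> arm_command --deltas '[1,0.0181,-0.0282,0,0.005,1,0.0181,-0.0282,0,0,1,0.0181,-0.0282,0,0,1,0.0181,-0.0282,0,0,1,0.0181,-0.0282,0,0,1,0.0181,-0.0282,0,0,1,0,0,0,0]'

```text
time: 10.12
position: [0.4389, 0.1697, 0.1571]
tool_rot: [0.755, 0.656, -0.001, -0.001]
ft_force: [0.3, -0.4, -1.1]
grip_width: 0.0867
grip_force: 0.0
```

```bash
python3 go.py .4418 .169 .037 -8.2; python3 - <<'E'
from h import *
n="side";p,d=imaging.camera(n);P=cloud(n,d).reshape(-1,3)
print(n,"gauze",fit(P,np.array([.5946,.038]),.0185,.015,.06),"drop",fit(P,np.array([.442,.168]),.016,.01,.055))
E
```

```text
t 10.12 pos [0.4389 0.1697 0.1571] phi -8.0 tilt [-0.    -0.002 -1.   ] grip 0.0867 0.0 F [ 0.3 -0.4 -1.1]
roll 0.003 shift [-0.0003  0.003   0.1201] q [0.13 0.37 1.84 0.   0.93 0.27]
side gauze (array([0.5955, 0.0379]), 216) drop (array([0.4422, 0.1684]), 171)
```

>>> arm_command --deltas '[1,0,0.003,0.03,0,1,0,0,0.035,0,1,0,0,0.035,0,1,0,0,0.02,0,1,0,0,0,0,-1,0,0,0,0,-1,0,0,0,0,-1,0,0,0,0,-1,0,0,0,0,-1,0,0,0,0,-1,0,0,0,0,-1,0,0,0,0]'

```text
time: 11.68
position: [0.4442, 0.1683, 0.0371]
tool_rot: [0.756, 0.655, -0.0, -0.0]
ft_force: [-0.4, -0.1, -0.1]
grip_width: 0.025
grip_force: 0.1
```

>>> arm_command --deltas '[-1,0,0,0,0,-1,0,0,0,0,-1,0,0,0,0]'

```text
time: 12.05
position: [0.4442, 0.1683, 0.0371]
tool_rot: [0.756, 0.655, -0.0, -0.0]
ft_force: [-0.2, 1.0, 0.6]
grip_width: 0.0228
grip_force: 15.0
```

```bash
python3 - <<'E'
from h import *
n="side";p,d=imaging.camera(n);P=cloud(n,d).reshape(-1,3)
for z in(.005,.012,.02,.03):print(fit(P,np.array([.442,.168]),.016,z,z+.012))
cv2.imwrite("pics/d1.png",cv2.resize(p[90:230,170:310],(560,560),interpolation=2)[...,::-1])
E
```

```text
(array([0.4431, 0.1678]), 44)
(array([0.4434, 0.1679]), 44)
(array([0.4442, 0.1681]), 44)
(array([0.4447, 0.1679]), 47)
```

View pics/d1.png

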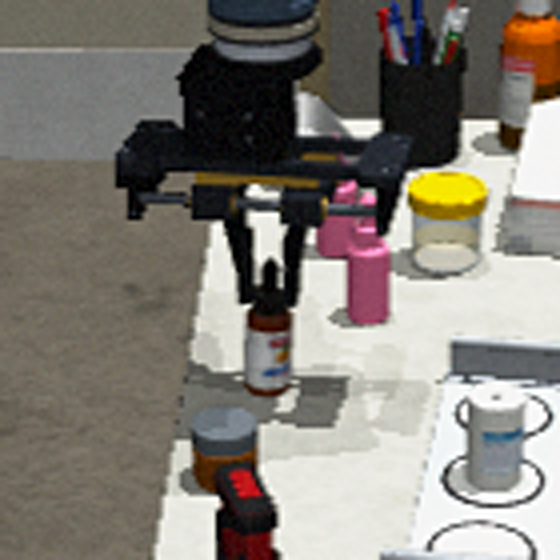

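The side view shows the fingers gripping the bottle's shoulder/neck (crop ~(270,300)), so the tips sit higher than expected. I'll measure the tip height in the depth.

```bash
python3 - <<'E'
from h import *
n="side";p,d=imaging.camera(n);P=cloud(n,d);Q=P.reshape(-1,3);C=p.reshape(-1,3)
m=(abs(Q[:,1]-.168)<.03)&(abs(Q[:,0]-.444)<.05)&(Q[:,2]>.01)
for x in np.arange(.40,.49,.004):
    k=m&(abs(Q[:,0]-x)<.002)
    if k.any(): s=Q[k];i=np.argsort(s[:,2])[:3];print(round(x,3),s[i].round(3).tolist(),C[k][i].tolist(),k.sum())
o=status.get_obs();print(o["position"],o["q"],o["grip_width"])
E
```

```text
0.4 [[0.398, 0.14, 0.146], [0.401, 0.141, 0.151], [0.399, 0.139, 0.155]] [[15, 15, 16], [13, 9, 18], [20, 20, 27]] 51
0.404 [[0.404, 0.14, 0.143], [0.404, 0.146, 0.163], [0.404, 0.139, 0.163]] [[6, 7, 12], [31, 28, 24], [16, 19, 22]] 51
0.408 [[0.409, 0.139, 0.149], [0.409, 0.138, 0.155], [0.41, 0.138, 0.158]] [[14, 14, 21], [23, 25, 25], [21, 20, 25]] 54
0.412 [[0.412, 0.14, 0.163], [0.412, 0.145, 0.164], [0.412, 0.15, 0.164]] [[16, 18, 23], [48, 43, 26], [119, 91, 31]] 71
0.416 [[0.417, 0.163, 0.124], [0.417, 0.161, 0.127], [0.418, 0.16, 0.131]] [[91, 88, 86], [34, 30, 33], [0, 0, 4]] 101
0.42 [[0.42, 0.162, 0.112], [0.42, 0.16, 0.116], [0.42, 0.159, 0.119]] [[87, 87, 88], [35, 34, 35], [0, 0, 0]] 99
0.424 [[0.425, 0.159, 0.093], [0.425, 0.16, 0.095], [0.424, 0.164, 0.096]] [[86, 86, 83], [0, 0, 0], [0, 0, 2]] 129
0.428 [[0.427, 0.165, 0.011], [0.427, 0.165, 0.015], [0.428, 0.163, 0.019]] [[97, 95, 92], [106, 104, 102], [115, 111, 110]] 116
0.432 [[0.433, 0.153, 0.012], [0.43, 0.158, 0.012], [0.43, 0.161, 0.013]] [[130, 133, 132], [123, 127, 123], [125, 126, 125]] 131
0.436 [[0.436
[... 1198 characters left out ...]
, 0.172, 0.12]] [[95, 93, 91], [153, 150, 142], [176, 177, 167]] 70
0.476 [[0.478, 0.143, 0.162], [0.475, 0.14, 0.163], [0.475, 0.139, 0.166]] [[32, 28, 22], [23, 14, 10], [100, 78, 28]] 80
0.48 [[0.479, 0.184, 0.167], [0.479, 0.187, 0.169], [0.48, 0.138, 0.169]] [[112, 86, 23], [77, 61, 26], [73, 59, 28]] 60
0.484 [[0.486, 0.141, 0.16], [0.485, 0.158, 0.161], [0.483, 0.149, 0.162]] [[12, 17, 20], [30, 34, 41], [27, 35, 43]] 25
0.488 [[0.488, 0.149, 0.15], [0.488, 0.153, 0.152], [0.488, 0.152, 0.155]] [[48, 37, 41], [11, 11, 17], [9, 13, 17]] 13
[0.44421337 0.16827265 0.0371167 ] [1.26249468e-01 5.91539718e-01 1.93167370e+00 2.78874903e-06
 6.18761576e-01 2.69233177e-01] 0.022424606359597837
```

The tips really sit about 30 mm above the reported TCP (z≈0.069 against 0.037). I'll release, go 28 mm lower and grip the straight body again.

>>> arm_command --deltas '[0.6,0,0,0,0,0.6,0,0,0,0,0.6,0,0,0,0,0.6,0,0,0,0,0.6,0,-0.001,0.014,0,0.6,0,0,0.014,0,0.6,0,0,0,0]'

```text
time: 13.02
position: [0.4421, 0.1682, 0.0076]
tool_rot: [0.756, 0.655, -0.002, -0.001]
ft_force: [0.1, -1.0, 0.0]
grip_width: 0.0689
grip_force: 0.0
```

```bash
python3 go.py .4418 .169 .009 -8.2; python3 - <<'E'
from h import *
n="side";p,d=imaging.camera(n);P=cloud(n,d).reshape(-1,3)
for z in(.005,.02,.035):print(fit(P,np.array([.442,.168]),.016,z,z+.015))
for s in(1,-1):
    k=(abs(P[:,1]-.168)<.03)&((P[:,0]-.443)*s>.022)&((P[:,0]-.443)*s<.045)&(P[:,2]>.012);print(P[k][np.argsort(P[k][:,2])[:3]].round(3).tolist())
E
```

```text
t 13.03 pos [0.4421 0.1682 0.0076] phi -8.2 tilt [-0.001 -0.004 -1.   ] grip 0.0689 0.0 F [ 0.1 -1.   0. ]
roll 0.0 shift [ 0.0008 -0.0004 -0.0014] q [ 0.13  0.65  1.95 -0.    0.55  0.27]
(array([0.4422, 0.1685]), 59)
(array([0.4424, 0.1691]), 54)
(array([0.4414, 0.1677]), 89)
[[0.484, 0.152, 0.041], [0.479, 0.152, 0.041], [0.481, 0.15, 0.042]]
[[0.408, 0.168, 0.039], [0.41, 0.178, 0.04], [0.41, 0.183, 0.04]]
```

Bottle is upright and the tips are at z≈0.040. Gripping and lifting.

>>> arm_command --deltas '[-1,0,0,0,0,-1,0,0,0,0,-1,0,0,0,0,-1,0,0,0,0,-1,0,0,0,0,-1,0,0,0,0,-1,0,0,0,0]'

```text
time: 13.95
position: [0.4434, 0.1684, 0.0092]
tool_rot: [0.756, 0.655, -0.0, -0.0]
ft_force: [-0.3, -0.1, 1.6]
grip_width: 0.0318
grip_force: 14.9
```

>>> arm_command --deltas '[-1,0,0,0,0,-1,0,0,-0.015,0,-1,0,0,-0.035,0,-1,0,0,-0.035,0,-1,0,0,-0.035,0,-1,0,0,-0.015,0,-1,0,0,0,0]'

```text
time: 14.82
position: [0.4445, 0.1686, 0.146]
tool_rot: [0.756, 0.655, 0.002, 0.001]
ft_force: [1.2, 0.4, -0.8]
grip_width: 0.032
grip_force: 14.9
```

```bash
python3 go.py .5703 -.130 .014 -8.2; python3 - <<'E'
from h import *
n="side";p,d=imaging.camera(n);P=cloud(n,d).reshape(-1,3)
for z in(.13,.145,.155):print(fit(P,np.array([.442,.168]),.016,z,z+.015))
E
```

```text
t 14.82 pos [0.4445 0.1686 0.146 ] phi -8.2 tilt [ 0.001  0.004 -1.   ] grip 0.032 14.9 F [ 1.2  0.4 -0.8]
roll 0.0 shift [-0.2776  0.1671  0.132 ] q [ 0.13  0.39  1.85 -0.    0.9   0.27]
(array([0.4442, 0.1699]), 39)
(array([0.4448, 0.1684]), 63)
(array([0.4454, 0.1687]), 65)
```

>>> arm_command --deltas '[-1,-0.02,0.012,0,0,-1,-0.034,0.0205,0,0,-1,-0.034,0.0205,0,0,-1,-0.034,0.0205,0,0,-1,-0.034,0.0205,0,0,-1,-0.034,0.0205,0,0,-1,-0.034,0.0205,0,0,-1,-0.034,0.0205,0,0,-1,-0.02,0.0116,0,0,-1,0,0,0,0,-1,0,0,0,0]'

```text
time: 16.25
position: [0.5679, -0.129, 0.1435]
tool_rot: [0.756, 0.655, -0.0, -0.001]
ft_force: [0.3, 0.1, -0.2]
grip_width: 0.0318
grip_force: 14.9
```

```bash
python3 go.py .5703 -.130 .014 -8.2; python3 - <<'E'
from h import *
n="side";p,d=imaging.camera(n);P=cloud(n,d).reshape(-1,3)
for z in(.14,.155):print(fit(P,np.array([.57,-.13]),.016,z,z+.015))
E
```

```text
t 16.25 pos [ 0.5679 -0.129   0.1435] phi -8.2 tilt [ 0.001 -0.003 -1.   ] grip 0.0318 14.9 F [ 0.3  0.1 -0.2]
roll 0.001 shift [-0.0006  0.0025  0.1295] q [-0.42  0.53  1.58  0.    1.03 -0.27]
(array([ 0.5672, -0.1287]), 93)
(array([ 0.5682, -0.1289]), 100)
```

>>> arm_command --deltas '[-1,-0.0015,0.003,0.03,0,-1,0,0,0.035,0,-1,0,0,0.035,0,-1,0,0,0.02,0,-1,0,0,0.006,0,-1,0,0,0.001,0,-1,0,0,0,0]'

```text
time: 17.18
position: [0.5727, -0.1324, 0.0182]
tool_rot: [0.756, 0.655, 0.0, 0.001]
ft_force: [-0.1, 0.1, -0.6]
grip_width: 0.0318
grip_force: 14.9
```

```bash
python3 go.py .5703 -.130 .0145 -8.2; python3 - <<'E'
from h import *
n="side";p,d=imaging.camera(n);P=cloud(n,d).reshape(-1,3)
cv2.imwrite("pics/d2.png",cv2.resize(p[150:290,200:340],(560,560),interpolation=2)[...,::-1])
E
```

```text
t 17.18 pos [ 0.5727 -0.1324  0.0182] phi -8.2 tilt [-0.     0.002 -1.   ] grip 0.0318 14.9 F [-0.1  0.1 -0.6]
roll 0.001 shift [ 0.0021 -0.0027  0.0037] q [-0.42  0.71  1.66  0.    0.77 -0.27]
```

View pics/d2.png

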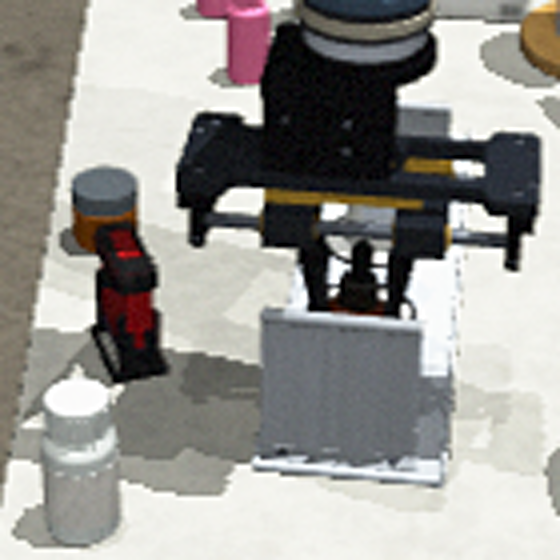

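The picture shows the dropper held upright just behind the tall plate, pill bottle at crop (80,450) untouched. Lowering the last millimetres.

>>> arm_command --deltas '[-1,0.0005,-0.001,0.002,0,-1,0,0,0,0]'

```text
time: 17.48
position: [0.5709, -0.1318, 0.0154]
tool_rot: [0.756, 0.655, 0.0, 0.0]
ft_force: [-0.2, -0.1, -1.0]
grip_width: 0.0319
grip_force: 14.9
```

>>> arm_command --deltas '[-1,0,0,0.001,0,-1,0,0,0,0]'

```text
time: 17.73
position: [0.571, -0.132, 0.0151]
tool_rot: [0.756, 0.655, -0.0, 0.0]
ft_force: [-1.5, 0.3, 5.3]
grip_width: 0.0319
grip_force: 15.0
```

```bash
python3 - <<'E'
from h import *
A=[]
for i in range(8):
    imaging.camera("side" if i%2 else "top");o=status.get_obs();A.append([*o["position"],*o["ft_force"]])
A=np.array(A);print(A.mean(0).round(4),A.std(0).round(4))
E
```

```text
[ 0.571  -0.1319  0.0151 -1.5511  0.4732  5.7214] [0.     0.     0.     0.3144 0.4173 0.6864]
```

>>> arm_command --deltas '[0.4,0,0,0,0,0.4,0,0,0,0,0.4,0,0,0,0,0.4,0,0,0,0,0.4,0,0,-0.02,0,0.4,0,0,-0.035,0,0.4,0,0,-0.035,0,0.8,0,0,-0.035,0,0.8,0,0,-0.015,0]'

```text
time: 19.25
position: [0.5721, -0.1323, 0.1562]
tool_rot: [0.756, 0.655, 0.001, 0.002]
ft_force: [0.1, -1.0, 0.1]
grip_width: 0.0732
grip_force: 0.0
```

```bash
python3 go.py .4266 -.233 .001 -8.2
```

```text
t 19.25 pos [ 0.5721 -0.1323  0.1562] phi -8.2 tilt [-0.001  0.004 -1.   ] grip 0.0732 0.0 F [ 0.1 -1.   0.1]
roll 0.0 shift [-0.1205 -0.1297  0.1552] q [-0.42  0.51  1.57 -0.    1.06 -0.27]
```

>>> arm_command --deltas '[0.8,-0.0241,-0.026,0,0,0.8,-0.0241,-0.026,0,0,0.8,-0.0241,-0.026,0,0,0.8,-0.0241,-0.026,0,0,0.8,-0.0241,-0.026,0,0,0.8,0,0,0,0,0.8,0,0,0,0]'

```text
time: 20.12
position: [0.4254, -0.2324, 0.1538]
tool_rot: [0.756, 0.655, 0.0, -0.0]
ft_force: [1.1, -0.3, 0.1]
grip_width: 0.0781
grip_force: 0.0
```

```bash
python3 go.py .4268 -.233 .001 -8.2; python3 - <<'E'
from h import *
n="side";p,d=imaging.camera(n);P=cloud(n,d).reshape(-1,3)
print("gauze",fit(P,np.array([.5946,.038]),.0185,.035,.06),"pill",fit(P,np.array([.427,-.233]),.02,.01,.05))
Q=P[(np.hypot(P[:,0]-.571,P[:,1]+.131)<.03)&(P[:,2]>.065)&(P[:,2]<.12)];print(Q[:,2].max(),fit(P,np.array([.571,-.131]),.016,.052,.064),Q[Q[:,2]>.098].mean(0))
n="top";p,d=imaging.camera(n);P=cloud(n,d).reshape(-1,3)
Q=P[(np.hypot(P[:,0]-.571,P[:,1]+.131)<.03)&(P[:,2]>.065)&(P[:,2]<.13)];print(Q[:,2].max(),Q[Q[:,2]>.1].mean(0), fit(P,np.array([.571,-.131]),.016,.03,.06))
E
```

```text
t 20.12 pos [ 0.4254 -0.2324  0.1538] phi -8.2 tilt [ 0.001 -0.    -1.   ] grip 0.0781 0.0 F [ 1.1 -0.3  0.1]
roll -0.0 shift [-0.0004  0.0015  0.1528] q [-0.73  0.39  1.81  0.    0.94 -0.59]
gauze (array([0.5958, 0.0378]), 127) pill (array([ 0.4269, -0.2339]), 294)
0.10718516058025884 (array([ 0.5701, -0.1248]), 8) [ 0.56883244 -0.13451358  0.10170775]
0.11176534265221805 [ 0.56894717 -0.12866068  0.10451119] (array([ 0.5696, -0.1295]), 35)
```

>>> arm_command --deltas '[0.8,-0.0005,0.0012,0.035,0,0.8,0,0,0.04,0,0.8,0,0,0.04,0,0.8,0,0,0.025,0,0.8,0,0,0.012,0,0.8,0,0,0,0,-1,0,0,0,0,-1,0,0,0,0,-1,0,0,0,0,-1,0,0,0,0,-1,0,0,0,0,-1,0,0,0,0]'

```text
time: 21.72
position: [0.4263, -0.2333, 0.0024]
tool_rot: [0.756, 0.655, -0.0, 0.0]
ft_force: [-0.4, 0.6, 2.0]
grip_width: 0.0397
grip_force: 15.0
```

>>> arm_command --deltas '[-1,0,0,0,0,-1,0,0,0,0,-1,0,0,-0.015,0,-1,0,0,-0.035,0,-1,0,0,-0.035,0,-1,0,0,-0.035,0,-1,0,0,-0.015,0,-1,0,0,0,0]'

```text
time: 22.72
position: [0.427, -0.2337, 0.1388]
tool_rot: [0.756, 0.655, 0.0, 0.002]
ft_force: [0.6, 0.4, -0.4]
grip_width: 0.0394
grip_force: 15.0
```

```bash
python3 go.py .5824 -.0457 .007 -8.2; python3 - <<'E'
from h import *
n="side";p,d=imaging.camera(n);P=cloud(n,d).reshape(-1,3)
for z in(.14,.15):print(fit(P,np.array([.427,-.233]),.02,z,z+.015))
E
```

```text
t 22.73 pos [ 0.427  -0.2337  0.1388] phi -8.2 tilt [-0.002  0.003 -1.   ] grip 0.0394 15.0 F [ 0.6  0.4 -0.4]
roll 0.0 shift [0.2083 0.127  0.1318] q [-0.73  0.42  1.83  0.    0.89 -0.59]
(array([ 0.4277, -0.234 ]), 133)
(array([ 0.4279, -0.2343]), 134)
```

>>> arm_command --deltas '[-1,0.0145,0.009,0,0,-1,0.03,0.018,0,0,-1,0.03,0.018,0,0,-1,0.03,0.018,0,0,-1,0.03,0.018,0,0,-1,0.03,0.018,0,0,-1,0.03,0.018,0,0,-1,0.0145,0.009,0,0,-1,0,0,0,0,-1,0,0,0,0]'

```text
time: 24.02
position: [0.5798, -0.0448, 0.1367]
tool_rot: [0.756, 0.655, -0.001, -0.001]
ft_force: [0.4, -0.3, -0.6]
grip_width: 0.0396
grip_force: 15.0
```

```bash
python3 go.py .5824 -.0457 .009 -8.2; python3 - <<'E'
from h import *
n="side";p,d=imaging.camera(n);P=cloud(n,d).reshape(-1,3)
for z in(.137,.15):print(fit(P,np.array([.582,-.046]),.02,z,z+.015))
E
```

```text
t 24.02 pos [ 0.5798 -0.0448  0.1367] phi -8.2 tilt [-0.    -0.002 -1.   ] grip 0.0396 15.0 F [ 0.4 -0.3 -0.6]
roll -0.0 shift [-0.0006  0.0027  0.1277] q [-0.27  0.53  1.59 -0.    1.02 -0.13]
(array([ 0.5811, -0.0452]), 95)
(array([ 0.5813, -0.0454]), 105)
```

>>> arm_command --deltas '[-1,-0.001,0.0018,0.03,0,-1,0,0,0.035,0,-1,0,0,0.035,0,-1,0,0,0.018,0,-1,0,0,0.007,0,-1,0,0,0.002,0,-1,0,0,0,0]'

```text
time: 24.95
position: [0.5833, -0.0458, 0.0111]
tool_rot: [0.756, 0.655, 0.001, 0.001]
ft_force: [-1.2, -0.2, -0.7]
grip_width: 0.0397
grip_force: 15.0
```

>>> arm_command --deltas '[-1,0,0,0.001,0,-1,0,0,0,0]'

```text
time: 25.2
position: [0.5828, -0.0456, 0.0097]
tool_rot: [0.756, 0.655, 0.0, 0.0]
ft_force: [0.9, -0.6, -0.4]
grip_width: 0.0394
grip_force: 15.0
```

```bash
python3 go.py .5824 -.0457 .0085 -8.2
```

```text
t 25.2 pos [ 0.5828 -0.0456  0.0097] phi -8.2 tilt [-0.     0.001 -1.   ] grip 0.0394 15.0 F [ 0.9 -0.6 -0.4]
roll 0.0 shift [-0.0002 -0.0004  0.0012] q [-0.27  0.73  1.67 -0.    0.75 -0.13]
```

>>> arm_command --deltas '[-1,0,0,0.001,0,-1,0,0,0,0]'

```text
time: 25.45
position: [0.5826, -0.0456, 0.0084]
tool_rot: [0.756, 0.655, 0.0, 0.0]
ft_force: [-0.4, 0.3, 1.2]
grip_width: 0.0394
grip_force: 15.0
```

>>> arm_command --deltas '[0.5,0,0,0,0,0.5,0,0,0,0,0.5,0,0,0,0,0.5,0,0,0,0,0.5,0,0,-0.02,0,0.5,0,0,-0.035,0,0.5,0,0,-0.035,0,0.8,0,0,-0.035,0,0.8,0,0,-0.015,0]'

```text
time: 26.58
position: [0.5835, -0.0458, 0.1502]
tool_rot: [0.756, 0.655, 0.001, 0.002]
ft_force: [0.3, -0.0, 0.2]
grip_width: 0.0757
grip_force: 0.0
```

```bash
python3 go.py .4215 .0492 -.011 -8.2
```

```text
t 26.57 pos [ 0.5835 -0.0458  0.1502] phi -8.2 tilt [-0.     0.004 -1.   ] grip 0.0757 0.0 F [ 0.3 -0.   0.2]
roll 0.0 shift [ 0.0709 -0.1739  0.1612] q [-0.27  0.52  1.58  0.    1.04 -0.13]
```

>>> arm_command --deltas '[1,0.0142,-0.0347,0,0,1,0.0142,-0.0347,0,0,1,0.0142,-0.0347,0,0,1,0.0142,-0.0347,0,0,1,0.0142,-0.0347,0,0,1,0,0,0,0,1,0,0,0,0]'

```text
time: 27.45
position: [0.4217, 0.0492, 0.1481]
tool_rot: [0.756, 0.655, 0.0, 0.0]
ft_force: [-0.3, 0.6, 0.0]
grip_width: 0.087
grip_force: 0.0
```

```bash
python3 go.py .4217 .0494 -.009 -8.2; python3 - <<'E'
from h import *
n="side";p,d=imaging.camera(n);P=cloud(n,d).reshape(-1,3)
print("pill",fit(P,np.array([.5824,-.0457]),.02,.015,.055),"jar",fit(P,np.array([.4215,.0492]),.0215,.005,.027))
E
```

```text
t 27.45 pos [0.4217 0.0492 0.1481] phi -8.2 tilt [-0.     0.001 -1.   ] grip 0.087 0.0 F [-0.3  0.6  0. ]
roll 0.0 shift [ 0.0002 -0.      0.1571] q [-0.15  0.33  1.96 -0.    0.85 -0.01]
pill (array([ 0.5835, -0.0464]), 114) jar (array([0.4213, 0.0491]), 74)
```

>>> arm_command --deltas '[1,0,0,0.035,0,1,0,0,0.04,0,1,0,0,0.04,0,1,0,0,0.025,0,1,0,0,0.012,0,1,0,0,0,0,1,0,0,0,0]'

```text
time: 28.38
position: [0.4218, 0.0492, -0.0033]
tool_rot: [0.756, 0.655, 0.001, 0.001]
ft_force: [0.0, 0.8, 0.1]
grip_width: 0.0873
grip_force: 0.0
```

```bash
python3 go.py .4215 .0494 -.009 -8.2; python3 - <<'E'
from h import *
n="side";p,d=imaging.camera(n);P=cloud(n,d).reshape(-1,3)
for s in(1,-1):
    k=(abs(P[:,1]-.049)<.03)&((P[:,0]-.4215)*s>.03)&((P[:,0]-.4215)*s<.06)&(P[:,2]>.009);print(P[k][np.argsort(P[k][:,2])[:3]].round(3).tolist())
cv2.imwrite("pics/j1.png",cv2.resize(p[130:270,180:320],(480,480),interpolation=2)[...,::-1])
E
```

```text
t 28.38 pos [ 0.4218  0.0492 -0.0033] phi -8.2 tilt [-0.     0.002 -1.   ] grip 0.0873 0.0 F [0.  0.8 0.1]
roll -0.0 shift [ 0.0002 -0.0003  0.0057] q [-0.15  0.65  2.08 -0.    0.41 -0.01]
[[0.468, 0.033, 0.028], [0.466, 0.03, 0.03], [0.471, 0.03, 0.031]]
[[0.379, 0.053, 0.029], [0.375, 0.047, 0.029], [0.381, 0.061, 0.03]]
```

View pics/j1.png

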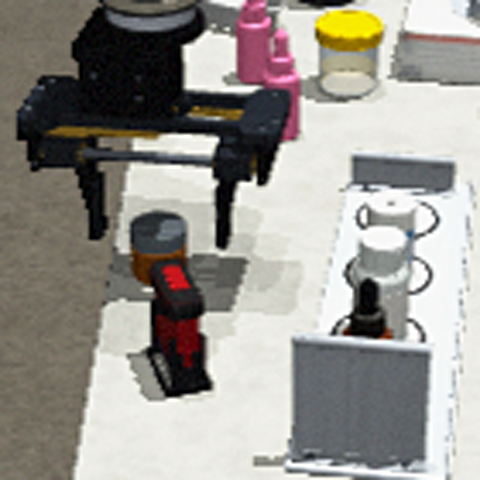

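The open fingers straddle the jar (crop (160,245)), with tips at z≈0.029. Lowering 8 mm, then gripping.

>>> arm_command --deltas '[1,0,0,0.008,0,1,0,0,0,0,-1,0,0,0,0,-1,0,0,0,0,-1,0,0,0,0,-1,0,0,0,0,-1,0,0,0,0,-1,0,0,0,0,-1,0,0,0,0,-1,0,0,0,0]'

```text
time: 29.68
position: [0.4207, 0.0494, -0.0119]
tool_rot: [0.756, 0.655, -0.0, -0.0]
ft_force: [-0.3, 0.3, 0.4]
grip_width: 0.0438
grip_force: 15.0
```

>>> arm_command --deltas '[-1,0,0,-0.015,0,-1,0,0,-0.035,0,-1,0,0,-0.035,0,-1,0,0,-0.035,0,-1,0,0,0,0]'

```text
time: 30.3
position: [0.4227, 0.0492, 0.1101]
tool_rot: [0.756, 0.655, 0.002, 0.002]
ft_force: [0.7, 0.1, -0.7]
grip_width: 0.0436
grip_force: 15.0
```

```bash
python3 go.py .6067 .1228 -.005 -8.2; python3 - <<'E'
from h import *
n="side";p,d=imaging.camera(n);P=cloud(n,d).reshape(-1,3)
for z in(.122,.13):print(fit(P,np.array([.4215,.0492]),.0215,z,z+.012))
E
```

```text
t 30.3 pos [0.4227 0.0492 0.1101] phi -8.2 tilt [-0.     0.006 -1.   ] grip 0.0436 15.0 F [ 0.7  0.1 -0.7]
roll 0.0 shift [0.0991 0.1716 0.1151] q [-0.15  0.4   2.   -0.    0.73 -0.01]
(array([0.4246, 0.0491]), 73)
(array([0.4241, 0.0488]), 76)
```

>>> arm_command --deltas '[-1,0.0082,0.0143,0,0,-1,0.0165,0.0286,0,0,-1,0.0165,0.0286,0,0,-1,0.0165,0.0286,0,0,-1,0.0165,0.0286,0,0,-1,0.0165,0.0286,0,0,-1,0.0082,0.0143,0,0,-1,0,0,0,0,-1,0,0,0,0]'

```text
time: 31.48
position: [0.6033, 0.1229, 0.1066]
tool_rot: [0.756, 0.655, -0.001, -0.001]
ft_force: [-1.0, 0.6, -0.2]
grip_width: 0.0438
grip_force: 15.0
```

```bash
python3 go.py .6067 .1228 -.006 -8.2; python3 - <<'E'
from h import *
n="side";p,d=imaging.camera(n);P=cloud(n,d).reshape(-1,3)
for z in(.12,.13):print(fit(P,np.array([.606,.1225]),.0215,z,z+.012))
E
```

```text
t 31.48 pos [0.6033 0.1229 0.1066] phi -8.2 tilt [-0.001 -0.004 -1.   ] grip 0.0438 15.0 F [-1.   0.6 -0.2]
roll 0.0 shift [0.0003 0.0033 0.1126] q [ 0.02  0.62  1.53 -0.    1.    0.16]
(array([0.6052, 0.1227]), 67)
(array([0.6056, 0.1226]), 75)
```

>>> arm_command --deltas '[-1,-0.0005,0.0022,0.03,0,-1,0,0,0.035,0,-1,0,0,0.028,0,-1,0,0,0.012,0,-1,0,0,0.004,0,-1,0,0,0.001,0,-1,0,0,0,0]'

```text
time: 32.4
position: [0.6077, 0.1221, -0.0008]
tool_rot: [0.756, 0.655, 0.001, 0.001]
ft_force: [0.1, -0.4, -0.4]
grip_width: 0.0438
grip_force: 15.0
```

>>> arm_command --deltas '[-1,0,0,0.001,0,-1,0,0,0,0]'

```text
time: 32.65
position: [0.6071, 0.1221, -0.0025]
tool_rot: [0.756, 0.655, 0.0, 0.0]
ft_force: [0.3, 0.6, -0.1]
grip_width: 0.0437
grip_force: 15.0
```

```bash
python3 go.py .6067 .1228 -.006 -8.2; python3 - <<'E'
from h import *
n="side";p,d=imaging.camera(n);P=cloud(n,d).reshape(-1,3)
print(fit(P,np.array([.606,.1225]),.0215,.02,.03))
E
```

```text
t 32.65 pos [ 0.6071  0.1221 -0.0025] phi -8.2 tilt [ 0.     0.001 -1.   ] grip 0.0437 15.0 F [ 0.3  0.6 -0.1]
roll 0.0 shift [ 0.0006 -0.0005  0.0035] q [ 0.02  0.77  1.58 -0.    0.79  0.16]
(array([0.6064, 0.1177]), 15)
```

>>> arm_command --deltas '[-1,0,0,0.0015,0,-1,0,0,0.001,0,-1,0,0,0,0]'

```text
time: 33.08
position: [0.6067, 0.1221, -0.0055]
tool_rot: [0.756, 0.655, -0.0, -0.0]
ft_force: [0.2, 0.3, -0.1]
grip_width: 0.0436
grip_force: 15.0
```

>>> arm_command --deltas '[-1,0,0,0.001,0,-1,0,0,0,0]'

```text
time: 33.33
position: [0.6069, 0.122, -0.0058]
tool_rot: [0.756, 0.655, 0.0, 0.0]
ft_force: [-1.0, 0.2, 5.0]
grip_width: 0.0432
grip_force: 15.0
```

>>> arm_command --deltas '[0.5,0,0,0,0,0.5,0,0,0,0,0.5,0,0,0,0,0.5,0,0,0,0,0.5,0,0,-0.02,0,0.5,0,0,-0.035,0,0.5,0,0,-0.035,0,0.8,0,0,-0.035,0,0.8,0,0,-0.035,0]'

```text
time: 34.45
position: [0.607, 0.1221, 0.1564]
tool_rot: [0.756, 0.655, 0.001, 0.001]
ft_force: [0.5, 0.3, -1.2]
grip_width: 0.0758
grip_force: 0.0
```

>>> arm_command --deltas '[0.8,0.03,-0.02,0,0,0.8,0.035,-0.02,0,0,0.8,0.035,-0.02,0,0,0.8,0.035,-0.02,0,0,0.8,0.035,-0.02,0,0,0.8,0.035,-0.02,0,0,0.8,0.035,-0.02,0,0,0.8,0.03,-0.02,0,0,0.8,0,0,0,0]'

```text
time: 35.58
position: [0.4856, 0.4145, 0.1551]
tool_rot: [0.755, 0.656, 0.001, -0.0]
ft_force: [0.3, -1.0, 0.6]
grip_width: 0.0787
grip_force: 0.0
```

```bash
python3 go.py .4 .35 .15 -8.2; python3 - <<'E'
from h import *
A={}
for n in("top","side"):
    p,d=imaging.camera(n);P=cloud(n,d).reshape(-1,3);A[n]=p
    for nm,c,R,z0,z1,h in(("dropper",(.5703,-.13),.016,.015,.06,.108),("pill",(.5824,-.0457),.02,.015,.058,.088),("gauze",(.5946,.0383),.0185,.015,.062,.068),("jar",(.6067,.1228),.0215,.012,.032,.048)):
        Q=P[(np.hypot(*(P[:,:2]-c).T)<.035)&(abs(P[:,2]-h-.002)<.007)][:,:2]
        print(n,nm,c,fit(P,np.array(c),R,z0,z1),"top",((Q.min(0)+Q.max(0))/2).round(4) if len(Q) else None)
cv2.imwrite("pics/f.png",np.hstack([cv2.resize(A["top"][130:240,200:400],(480,264)),cv2.resize(A["side"][120:280,200:340],(231,264))])[...,::-1])
E
```

```text
t 35.58 pos [0.4856 0.4145 0.1551] phi -8.0 tilt [ 0.001  0.001 -1.   ] grip 0.0787 0.0 F [ 0.3 -1.   0.6]
roll 0.004 shift [-0.076  -0.0756  0.0051] q [0.53 0.58 1.43 0.   1.13 0.67]
top dropper (0.5703, -0.13) (array([ 0.5698, -0.1294]), 48) top [ 0.5703 -0.1292]
top pill (0.5824, -0.0457) (array([ 0.5842, -0.0454]), 50) top [ 0.5834 -0.045 ]
top gauze (0.5946, 0.0383) (array([0.5959, 0.0388]), 46) top [0.595  0.0387]
top jar (0.6067, 0.1228) (array([0.6086, 0.1215]), 28) top [0.6078 0.1215]
side dropper (0.5703, -0.13) (None, 0) top [ 0.5697 -0.1353]
side pill (0.5824, -0.0457) (array([ 0.5837, -0.0466]), 130) top [ 0.5836 -0.0472]
side gauze (0.5946, 0.0383) (array([0.5955, 0.038 ]), 74) top [0.5952 0.0369]
side jar (0.6067, 0.1228) (array([0.6197, 0.1316]), 33) top [0.608  0.1183]
```

View pics/f.png

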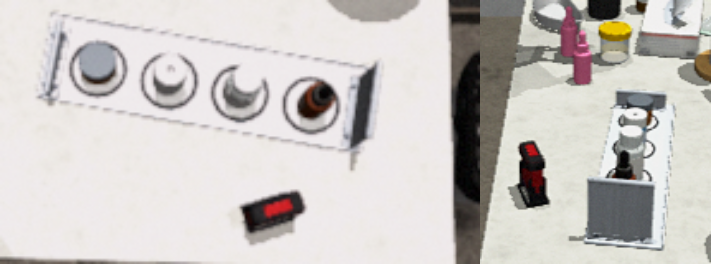

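All four items stand upright and within about 2 mm of their marks: jar at (98,68), gauze (168,80), pill bottle (240,92) and dropper (312,103) by the tall plate. Stamp, cup and pink look-alikes are untouched, and the gripper is clear.

```bash
python3 -c "
from rig import order;print(order.hand_in())"
```

```text
the job is handed in; nothing more can be done
None
```

I handed the job in at 35.6 s: the dropper bottle, pill bottle, gauze roll and ointment jar stand upright on the marks in that order from the tall end plate, each within about 2 mm of centre by the cameras, with the cup, stamp and pink bottles left alone.

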